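Scan the pink quilting template's label and cradle the scanner

ROBOT

A 7-joint arm with a two-finger parallel gripper is mounted at the origin on the work surface. World frame = base frame: x ahead of the robot, y to its left, z up, the work surface at z = 0. Lengths are in mm, angles in rad, forces in N, time in s.
With the tool pointing down it reaches from about 350 to 900 mm from the base axis. Payload 19.9 kg.
Tool frame: the origin (TCP) lies on the centre line of the jaws, within the pads' length; the fingertips stand 14 mm ahead of it and the grasp point (between the pads) lies 5 mm behind it; z points along the fingers, y is the line along which they close (so a half turn about z gives the same grasp; the last joint's range is limited). The gripper opens to 85 mm and grips with 20 to 120 N. Pads are 22 mm wide; open, the fingers measure 114 mm over their backs; the gripper's body (76 mm by 85 mm) begins 54 mm behind the grasp point. The pads swing forward as they close: fully open they stand 13 mm farther back than shut.
Start: joints at [-1.165, 0.417, -0.01, 1.614, 0.005, 1.111, -0.053], TCP at [270.602, 563.363, 245.26] pointing down, gripper open.
Joint ranges: [-2.81, 2.81], [-0.39, 2.02], [-1.27, 1.25], [0.06, 2.57], [-1.19, 4.33], [0.19, 2], [-2.82, 2.82]. Speed limits (rad/s): [1.89, 1.89, 2.39, 2.39, 3.01, 3.01, 3.01].

INTERFACE

Orientations are given as a rotation vector (axis times angle).
In Python, from station import robot gives the robot as it stands.
- The arm moves only by the tool carry_out, never from a script. Its argument "moves" is a list of rows, each a list of 3 entries, a list of its own where there are three numbers: the shift along the tool's x, y, z in mm, then the turn about the tool's z in degrees, then the finger opening in mm, from 0 to 85.4. In form: [[[x, y, z], roll, gripper], ...]. A call has 1 to 20 rows; each row shifts and turns the commanded pose from where the row before left it, along the tool's axes as they then stand; what a row does not reach is not made up. A row lasts 1/8 s, in which the tool goes at most 62.5 mm and 10.7 degrees, less where a joint would pass 70% of its speed; a pose out of reach is approached as far as the arm can. A call with a gripper value outside its range is refused whole. The fingers move at their own pace and stop on an object; "grip_force" is the grip in N (left out, the last holds). Time passes only in rows, so rows that do not move let the fingers close. It gives the time, the measured TCP pose, the force, the opening and the grip force at its end, in the units of the state.
- robot.get_state(): the state, without advancing time (a new reading comes with each control period).
- robot.get_image(name): name is "scene" or "top" or "wrist"; returns a dict with "color" (384x512x3 uint8, blue, green, red), "fov_y" (degrees; the focal length in pixels is half the picture's height over the tangent of half this angle, whatever the lens; pixels are square), "cx", "cy" (the principal point, pixels), "camera_from_world" (4x4, takes a point from world to camera coordinates); the wrist camera has in their place "mount" (4x4, takes a point from camera to tool coordinates, whose origin is the TCP and whose axes are the flange's). Camera axes: x right, y down, z forward; pixel columns grow to the right and rows downward; lengths in mm; the calibration is good to about 2 mm. The wrist camera is an equidistant fisheye: a pixel r from the principal point sees the ray r / f radians off the axis. A picture is of the moment at which its call begins: read the wrist's pose just before it. There is no depth.
- robot.job_done(): hands the job in; it is judged then, once.
Trained networks look in a picture, given as the dict that the camera call returned (one of the last four; its "shot" number tells which), for a name from the list of things; names that differ only in an ending like _2 or _b are one class to them, and where a whole thing is asked for, a point or a joint stands for the part that bears it (a point fixed in the world has none). Each returns a list of dicts, best first, with "confidence" (0 to 1); they miss things now and then, are a little off and sometimes report something else, mostly with a low value. They report only what shows in the picture. A call takes as long as a camera call. They do not tell look-alikes from the thing itself.
- robot.boxes_of(thing, picture): "point" ([x, y, z] in mm, in world coordinates, good to about 4 mm: the middle of the surface that is visible of it).
The state is a dict: "clock": time; "q": joint angles; "joint_velocities": joint speeds; "effort": joint torques, N m; "eef_pos": TCP position; "ee_rot": TCP orientation; "force": force on the tool from outside, world axes, zero at the start; "ft_torque": the same for the moment, N m; "gripper_width": opening from 0.0 (shut) to 1.0 (fully open); "grip_force": force on a finger pad.
Only numpy, scipy, OpenCV 4.12 (cv2) and the standard library are available. Lean on these libraries where they do the work, as an engineer would, in place of code of your own. Each camera call takes 0.05 s, during which the arm holds its last target. There are 200 camera calls.

TASK

Take the hand scanner out of its cradle, aim its red window squarely at the middle of the barcode label on the pink quilting template from about 8 cm away, and hold it still there for at least a second and a half. Then put the scanner back in its cradle the way it lay, gently and without dropping it, fully seated, and let go; leave everything else where it stands.

Things in the scene. Friction and masses are not known exactly. Their poses are not given: they have to be found in the camera images.
- scanner: Loose hand scanner, 0.2 kg: black handle, pink stripe on top; pink head, 44 mm wide, its window looking 60 deg below forward. Origin under the handle; x along it to the head, z up. Handle x -90..30, y +-18, z 0..36 mm; head x 18..72, z 6..54 mm. Grip across y from above near x -15 mm (balance point), pads clear of the head. Starts level in the cradle, same axes.
- window: Red window on the scanner's head, origin at the centre of the glass; rigid part of the scanner, at x 53, y 0, z 17 mm in the scanner's frame. Its x axis is the line of sight outwards (60 degrees below the scanner's x axis), its y axis is the scanner's y.
- pink_label: White barcode label, 56 mm wide, 34 mm high, in the middle of the pink template's sloping face; origin at its centre, 53 mm above the mat. x points straight into the face, 60 deg below level; y level across the label; z up the slope. The scanner is square to it when the window's x axis lies along this x: scanner level, its x at the easel's yaw.
- pink: Loose 0.5 kg wooden easel holding a pink 110 x 110 x 6 mm acrylic quilting template, fixed on it; the face looks to its own -x and up, 30 deg from level. Four teal knobs, 12 mm thick, stand 18 mm off the face, 40 mm each way from the label's centre. 88 mm high. Origin under the centre of its base, which stands on the mat. Not to be moved.
- yellow: The same easel with a yellow template, grey knobs and a label of its own, standing beside the pink one on the mat: not the one to scan, not to be moved. Origin under the centre of its base.
- mat: Round grey cutting mat, 420 mm across and 6 mm thick, fixed on the table; origin at the centre of its underside.
- cradle: Fixed grey cradle, 185 x 80 mm. Origin on the table: the seated scanner's origin is 10 mm (the floor) above it, same axes. Walls 16 mm over the floor: beside the tail (x -96..-60, inner faces y +-22 mm), behind it (x -95), beside the head (x 24..66, y +-26); 12 mm lip before the head (x 53). Play 4 mm each side, 5 mm back, 9 mm forward. Open between x -60 and 24 for the fingers.
- cutter: Loose rotary cutter, pink and black, blade covered, 155 mm long and 20 mm high, lying flat along its x axis; origin on its underside near the middle. Not to be moved.
- spool: Loose spool of blue thread standing upright, 42 mm across, 55 mm high; origin at the centre of its underside. Not to be moved.
- jar: Loose glass jar with white lid, 60 mm across, 75 mm high; origin at the centre of its underside. Not to be moved.
There are look-alikes about, which are no part of the job. Leave any green look-alike of the cradle alone. Several things have the shape of the scanner; the one meant has the colours described above.

How it is judged (in metres and radians):
On the way:
1. window aimed at the pink label 1.5 s: label 45-115 mm ahead, within 16 mm sideways and 14 mm up/down of the sight line, 0.4 rad of square; under 30 mm/s and 0.2 rad/s; not touching the pink easel (x of pink_label in the frame of window between 0.045 and 0.115 m and y of pink_label in the frame of window between -0.016 and 0.016 m and z of pink_label in the frame of window between -0.014 and 0.014 m and angle between the x axis of window and the x axis of pink_label, either way round below 0.4 rad and x of window in the frame of pink_label below -0.03 m and linear speed of scanner below 0.03 m/s and angular speed of scanner below 0.2 rad/s and contact force between scanner and pink below 0.1 N), for 1.5 s.
At the end, for the whole second after the job is handed in: Scanner released, at rest in its cradle, right way round: within 7 mm sideways, -10 to +14 mm lengthwise, 6 to 13.5 mm above the table (place: 10), turned < 0.12 rad, tilted < 0.06 rad. Easels, cutter, spool and jar within 20 mm of their starts, tilted < 0.15 rad (x of scanner in the frame of cradle between -0.01 and 0.014 m and y of scanner in the frame of cradle between -0.007 and 0.007 m and z of scanner in the frame of cradle between 0.006 and 0.0135 m and angle between the x axis of scanner and the x axis of cradle, either way round below 0.12 rad and x of window in the frame of cradle above 0.03 m and angle between scanner's own z axis and vertical below 0.06 rad and linear speed of scanner below 0.02 m/s and angular speed of scanner below 0.15 rad/s and contact force between scanner and the fingers below 0.1 N and distance of each of pink, yellow, cutter, spool, jar from where it was at the start of the episode below 0.02 m and angle between each of pink, yellow, cutter, spool, jar's own z axis and vertical below 0.15 rad); the robot touches nothing.
It fails at once if an easel is shifted by more than 20 mm or tipped (distance of any of pink, yellow from where it was at the start of the episode above 0.02 m or angle between any of pink, yellow's own z axis and vertical above 0.3 rad).
It fails at once if the cutter, spool or jar is shifted by more than 20 mm or tipped (distance of any of cutter, spool, jar from where it was at the start of the episode above 0.02 m or angle between any of cutter, spool, jar's own z axis and vertical above 0.3 rad).
It fails at once if the scanner is dropped (falls out of the fingers faster than 0.45 m/s, a drop of 10 mm or more) (contact force between scanner and the fingers below 0.1 N and linear speed of scanner above 0.45 m/s).
It also fails if it takes over 56 s, if anything falls off the work surface, if the arm or the gripper's body presses on something with over 40 N, if the wrist force passes 120 N, or if a joint passes its speed limit or range.

## Working session

There is one attempt and no reset: what is moved stays moved. The work goes in short steps, Python scripts to look and compute and a tool call to move; the robot and the scene stay as the last step left them, time stands still between calls to the robot, and variables do not carry over. Pictures are saved under pics/ and viewed, at most 10 in all, crops included, and the job is handed in when it is done.

Besides the shell and the picture viewer there is one more tool, called by a JSON object that holds its "op" and its "data", one argument or row to a line. carry_out: Moves the arm, as the interface text tells. Its arguments: {"type":"object","properties":{"moves":{"type":"array","items":{"type":"array"}},"grip_force":{"type":"number"}},"required":["moves"]}

```bash
mkdir -p pics; ls
python3 - <<'E'
from station import robot
import cv2,numpy as np
s=robot.get_state(); print({k:s[k] for k in('clock','eef_pos','ee_rot','gripper_width','force')})
for n in('scene','top'):
    p=robot.get_image(n); cv2.imwrite(f'pics/{n}0.png',p['color'])
    print(n,p['fov_y'],p['cx'],p['cy'],np.round(p['camera_from_world'],3).tolist())
    for t in('scanner','window','pink_label','pink','yellow','mat','cradle','cutter','spool','jar'):
        print(t,[(np.round(d['point']).tolist(),round(d['confidence'],2)) for d in robot.boxes_of(t,p)])
E
```

```text
pics
{'clock': 0.0, 'eef_pos': array([270.48319931, 563.0752156 , 244.65335309]), 'ee_rot': array([-6.97498431e-01, -3.06301925e+00,  1.88173652e-03]), 'gripper_width': 1.0014204158993043, 'force': array([1.19179077, 0.51908878, 0.03005483])}
scene 42.794392746437616 254.0367056533263 202.12607906442466 [[-0.47, 0.883, -0.003, 189.899], [0.555, 0.293, -0.778, -219.504], [-0.686, -0.367, -0.628, 1709.749], [0.0, 0.0, 0.0, 1.0]]
scanner [([526.0, -294.0, 45.0], 0.92), ([330.0, -152.0, 34.0], 0.59)]
window []
pink_label [([634.0, 42.0, 62.0], 0.47)]
pink [([659.0, 62.0, 45.0], 0.72), ([739.0, -253.0, 43.0], 0.6)]
yellow [([672.0, 239.0, 44.0], 0.64)]
mat [([712.0, 144.0, 8.0], 0.68), ([674.0, 238.0, 45.0], 0.26)]
cradle [([249.0, -364.0, 14.0], 0.91), ([543.0, -283.0, 12.0], 0.7)]
cutter [([406.0, 390.0, 14.0], 0.88)]
spool [([740.0, -253.0, 44.0], 0.86)]
jar []
top 43.88082929889004 260.6960093576155 183.52182098527825 [[-0.021, -1.0, 0.006, 57.227], [-0.992, 0.02, -0.128, 491.367], [0.128, -0.009, -0.992, 1655.569], [0.0, 0.0, 0.0, 1.0]]
scanner [([521.0, -298.0, 47.0], 0.71), ([313.0, -169.0, 36.0], 0.68)]
window []
pink_label []
pink [([631.0, 45.0, 61.0], 0.67)]
yellow [([635.0, 228.0, 64.0], 0.94)]
mat [([644.0, 131.0, 5.0], 0.83)]
cradle [([246.0, -364.0, 11.0], 0.79), ([482.0, -289.0, 6.0], 0.73), ([727.0, -259.0, 58.0], 0.41)]
cutter [([381.0, 389.0, 14.0], 0.73)]
spool [([724.0, -259.0, 56.0], 0.64)]
jar [([570.0, 434.0, 72.0], 0.61)]
```

View pics/scene0.png

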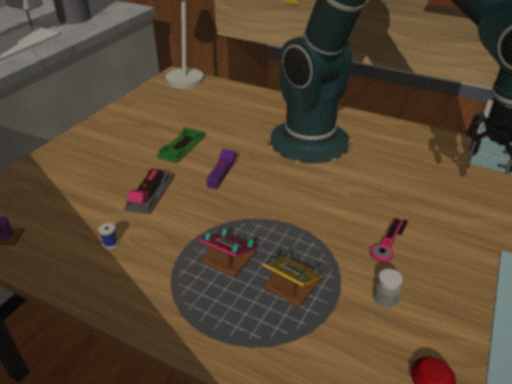

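View pics/top0.png

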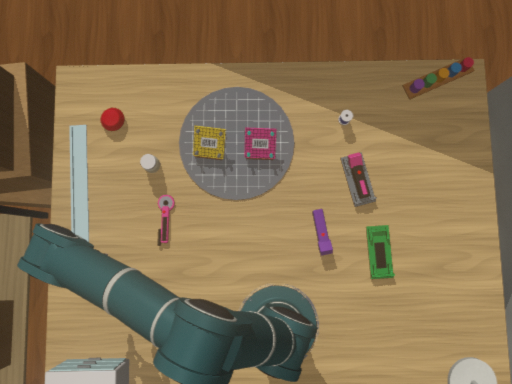

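The scanner shapes are at top (358,180), a black handle and pink head in the grey cradle, and at top (322,231), all purple and lying loose. The green cradle at (380,252) is empty. The one at (358,180) fits the description, so I'll confirm it in a crop.

Run:
```python
import cv2,numpy as np
t=cv2.imread('pics/top0.png')
a=cv2.resize(t[140:220,310:400],None,fx=4.4,fy=5*4.4/5,interpolation=cv2.INTER_CUBIC)
b=cv2.resize(t[110:190,185:285],None,fx=4,fy=4.4,interpolation=cv2.INTER_CUBIC)
cv2.imwrite('pics/crop0.png',np.hstack([a,b]))
```

```text
(no output)
```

View pics/crop0.png

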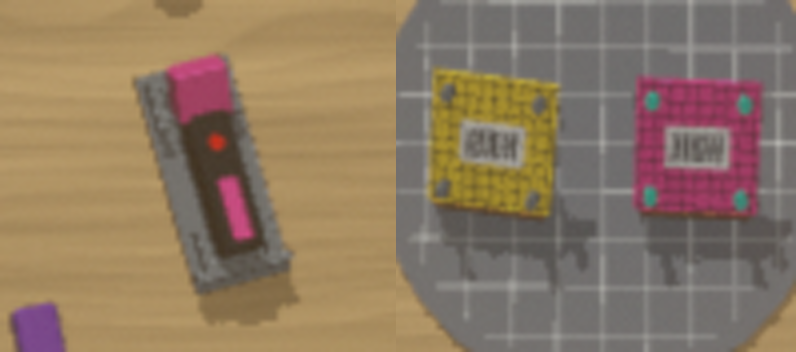

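Confirmed: the left crop shows the real scanner, with black handle, pink stripe and pink head pointing up-left, in the grey cradle. The right crop shows the pink template at nearly zero yaw. I'll turn the tool and move to look at the pink label first.

{"op": "carry_out", "data": {
  "moves": [
    [[0, 0, -4], 10, 85],
    [[0, 0, -4], 10, 85],
    [[0, 0, -4], 10, 85],
    [[0, 0, -4], 10, 85],
    [[0, 0, -4], 10, 85],
    [[0, 0, -4], 10, 85],
    [[0, 0, -4], 10, 85],
    [[0, 0, -4], 10, 85],
    [[0, 0, -4], 10, 85],
    [[0, 0, -4], 10, 85],
    [[0, 0, -4], 10, 85],
    [[0, 0, -4], 10, 85],
    [[0, 0, -4], 10, 85],
    [[0, 0, -4], 10, 85]
  ]
}}

```text
clock: 2.85
eef_pos: [270.5, 563.4, 301.4]
ee_rot: [3.118, 0.383, -0.0]
force: [0.0, -0.2, -0.2]
gripper_width: 0.994
grip_force: 0.0
```

{"op": "carry_out", "data": {
  "moves": [
    [[7.5, 38, 0], 0, 85],
    [[7.5, 38, 0], 0, 85],
    [[7.5, 38, 0], 0, 85],
    [[7.5, 38, 0], 0, 85],
    [[7.5, 38, 0], 0, 85],
    [[7.5, 38, 0], 0, 85],
    [[7.5, 38, 0], 0, 85],
    [[7.5, 38, 0], 0, 85],
    [[7.5, 38, 0], 0, 85],
    [[7.5, 38, 0], 0, 85],
    [[7.5, 38, 0], 0, 85],
    [[7.5, 38, 0], 0, 85],
    [[7.5, 38, 0], 0, 85],
    [[7.5, 38, 0], 0, 85],
    [[7.5, 38, 0], 0, 85],
    [[0, 0, 0], 0, 85],
    [[0, 0, 0], 0, 85]
  ]
}}

```text
clock: 4.97
eef_pos: [520.6, 39.5, 301.2]
ee_rot: [-3.117, -0.392, 0.0]
force: [-0.8, -0.3, -0.1]
gripper_width: 0.995
grip_force: 0.0
```

```bash
cat > h.py <<'E'
from station import robot
import cv2,numpy as np
from scipy.spatial.transform import Rotation as R
def snap(name):
    s=robot.get_state(); p=robot.get_image('wrist'); cv2.imwrite(f'pics/{name}.png',p['color'])
    T=np.eye(4);T[:3,:3]=R.from_rotvec(s['ee_rot']).as_matrix();T[:3,3]=s['eef_pos']
    W=T@np.array(p['mount']); p['W']=W
    X=T[:3,0]; print('clock',s['clock'],'tcp',np.round(s['eef_pos'],1),'xyaw',round(float(np.degrees(np.arctan2(X[1],X[0]))),2),'z',np.round(T[:3,2],3))
    return s,p
def ray(p,u,v):   # fisheye pixels to world rays
    f=p['color'].shape[0]/2/np.tan(np.radians(p['fov_y'])/2)
    d=np.array([u-p['cx'],v-p['cy']]);r=np.hypot(*d);t=r/f
    return p['W'][:3,:3]@np.array([*(d/max(r,1e-9)*np.sin(t)),np.cos(t)])
def at(p,u,v,z):
    c=p['W'][:3,3];d=ray(p,u,v); return c+d*(z-c[2])/d[2]
def proj(p,P):
    f=p['color'].shape[0]/2/np.tan(np.radians(p['fov_y'])/2)
    c=np.linalg.inv(p['W'])@np.array([*P,1]);r=np.hypot(c[0],c[1]);t=np.arctan2(r,c[2])
    return np.array([p['cx'],p['cy']])+f*t*c[:2]/r
E
python3 - <<'E'
from h import *
s,p=snap('w1'); print(p['fov_y'],p['cx'],p['cy'],np.round(p['mount'],2).tolist(),np.round(s['q'],2))
for t in('scanner','window','pink_label','pink','yellow','cradle'):
    print(t,[(np.round(d['point']).tolist(),round(d['confidence'],2)) for d in robot.boxes_of(t,p)])
E
```

```text
clock 4.975 tcp [520.6  39.5 301.2] xyaw 14.35 z [-0.  0. -1.]
65.70646984690485 252.65557925691476 191.89408117197857 [[-0.0, -0.95, -0.3, 77.31], [1.0, -0.0, 0.0, -0.34], [-0.0, -0.3, 0.95, -128.32], [0.0, 0.0, 0.0, 1.0]] [-0.82  0.23  0.81  1.82 -0.18  1.17 -1.28]
scanner [([303.0, -154.0, 40.0], 0.87), ([526.0, -295.0, 42.0], 0.74)]
window []
pink_label [([634.0, 46.0, 60.0], 0.8)]
pink [([642.0, 48.0, 62.0], 0.73)]
yellow [([401.0, 384.0, 12.0], 0.72), ([641.0, 217.0, 64.0], 0.6)]
cradle [([187.0, -367.0, 12.0], 0.94), ([511.0, -279.0, 11.0], 0.69)]
```

View pics/w1.png

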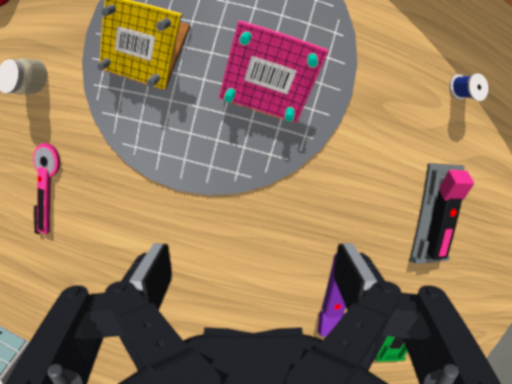

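The pink template's teal knobs are at (246,38), (312,60), (229,95) and (290,113), with the label at (271,74). The scanner sits in the grey cradle at about (445,220), head up. Next I'll look from above the cradle.

{"op": "carry_out", "data": {
  "moves": [
    [[-14, 27, 5], 0, 85],
    [[-14, 27, 5], 0, 85],
    [[-14, 27, 5], 0, 85],
    [[-14, 27, 5], 0, 85],
    [[-14, 27, 5], 0, 85],
    [[-14, 27, 5], 0, 85],
    [[-14, 27, 5], 0, 85],
    [[-14, 27, 5], 0, 85],
    [[-14, 27, 5], 0, 85],
    [[-14, 27, 5], 0, 85],
    [[-14, 27, 5], 0, 85],
    [[-14, 27, 5], 0, 85],
    [[0, 0, 0], 0, 85],
    [[0, 0, 0], 0, 85]
  ]
}}

```text
clock: 7.08
eef_pos: [438.5, -316.0, 241.3]
ee_rot: [-3.117, -0.393, 0.0]
force: [-0.1, 0.9, -0.5]
gripper_width: 0.997
grip_force: 0.0
```

Run:
```python
from h import *
from scipy.optimize import least_squares
# label fit from w1 (pose of that shot)
q=robot.get_image('wrist');M=np.array(q['mount'])
T=np.eye(4);T[:3,:3]=R.from_rotvec([-3.117,-.392,0]).as_matrix();T[:3,3]=[520.6,39.5,301.2]
q['W']=T@M
im=cv2.imread('pics/w1.png');hsv=cv2.cvtColor(im,cv2.COLOR_BGR2HSV)
m=cv2.inRange(hsv,(75,120,90),(95,255,255));n,_,st,c=cv2.connectedComponentsWithStats(m)
K=np.array([c[i] for i in range(1,n) if st[i,4]>20 and 200<c[i][0]<340 and c[i][1]<140]);print(K.round(1))
def knobs(v):
    x,y,th,h=v;Z=R.from_euler('z',th).as_matrix();s3=np.sqrt(3)/2
    nrm=Z@[-.5,0,s3];up=Z@[s3,0,.5];yy=Z@[0,1,0];o=np.array([x,y,59])
    return [proj(q,o+a*40*up+b*40*yy+h*nrm) for a in(1,-1) for b in(1,-1)]
O=[[246,38],[312,60],[229,95],[290,113]]
O=np.array([K[np.argmin(np.hypot(*(K-o).T))] for o in O])
r=least_squares(lambda v:(np.array(knobs(v))-O).ravel(),[634,46,0,12]);print('label',r.x.round(3),np.degrees(r.x[2]),'res',r.fun.round(1))
s,p=snap('w2')
for t in('scanner','cradle'):
    print(t,[(np.round(d['point']).tolist(),round(d['confidence'],2)) for d in robot.boxes_of(t,p)])
cv2.imwrite('pics/w2b.png',cv2.resize(p['color'],(800,600),interpolation=cv2.INTER_CUBIC))
```

```text
[[245.1  37.8]
 [312.1  59.8]
 [229.3  95.1]
 [289.1 114.2]]
label [ 6.33028e+02  4.71950e+01 -5.90000e-02  9.60800e+00] -3.3793349100776506 res [-0.   0.   0.   0.1 -0.1 -0.   0.  -0.1]
clock 7.125 tcp [ 438.7 -315.7  241.4] xyaw 14.41 z [ 0.  0. -1.]
scanner [([338.0, -167.0, 39.0], 0.85), ([523.0, -305.0, 46.0], 0.69)]
cradle [([492.0, -312.0, 13.0], 0.74)]
```

View pics/w2b.png

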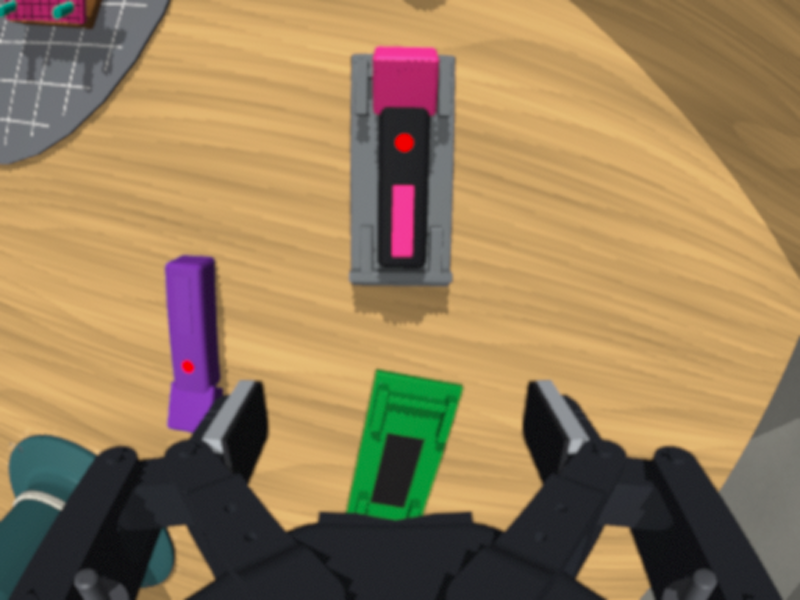

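The scanner lies in the grey cradle, head up, at zoomed pixels: head top edge (373–438,48), handle tail (378–428,266). The cradle's back corners are (350,283) and (452,283).

Run:
```python
from h import *
s,p=snap('w3')
k=.64
def a(u,v,z): return at(p,u*k,v*k,z)[:2]
for n,l,r,z in(('tail top',(378,264),(428,264),46),('handle mid',(379,160),(429.5,160),46),('head front top',(373,47),(438,47),64),('base tail',(350,281),(452,281),10),('base front',(351,56),(455,56),10),('stripe tail',(391,257),(413,257),46),('stripe front',(392,185),(414,185),46)):
    L,Rr=a(*l,z),a(*r,z);d=L-Rr
    print(n,((L+Rr)/2).round(1),'w',np.hypot(*d).round(1),'yaw',np.degrees(np.arctan2(-d[0],d[1])).round(2))
```

```text
clock 7.275 tcp [ 438.7 -315.8  241.5] xyaw 14.41 z [ 0.  0. -1.]
tail top [ 442.3 -320.6] w 35.8 yaw 14.39
handle mid [ 514.1 -302.9] w 34.7 yaw 14.58
head front top [ 587.9 -284.5] w 42.0 yaw 14.84
base tail [ 420.5 -325.4] w 82.2 yaw 14.36
base front [ 593.9 -282.3] w 79.2 yaw 14.71
stripe tail [ 447.1 -318.6] w 15.7 yaw 14.39
stripe front [ 496.9 -306.5] w 15.2 yaw 14.51
```

Run:
```python
from h import *
s,p=snap('w4')
k=.64;o0=np.array([521,-301.]);x=np.array([.9703,.2419])
for n,u,v,z,X in(('head back',404,112,64,18),('tailwall front',365,226,26,-60),('tailwall frontR',437,226,26,-60),('headwall back',362,113,26,24),('headwall back R',444,113,26,24),('headwall front?',362,57,26,66),('tail top',403,264,46,-90),('head front',405,47,64,72),('basetail',400,281,10,-99),('wall tail',400,271,26,-97)):
    P=at(p,u*k,v*k,z)[:2]; print(n,P.round(1),'along',((P-o0)@x).round(1),'nominal',X,'lat',((P-o0)@[-x[1],x[0]]).round(1))
c=cv2.resize(p['color'][25:195,205:310],None,fx=5.7,fy=3.5,interpolation=cv2.INTER_CUBIC); cv2.imwrite('pics/c4.png',c)
```

```text
clock 7.325 tcp [ 438.7 -315.9  241.5] xyaw 14.41 z [ 0.  0. -1.]
head back [ 544.6 -294.6] along 24.4 nominal 18 lat 0.5
tailwall front [ 459.1 -287.5] along -56.8 nominal -60 lat 28.1
tailwall frontR [ 472.5 -339.5] along -56.4 nominal -60 lat -25.6
headwall back [ 540.4 -265.1] along 27.5 nominal 24 lat 30.2
headwall back R [ 555.4 -322.7] along 28.1 nominal 24 lat -29.3
headwall front? [ 581.6 -254.5] along 70.1 nominal 66 lat 30.4
tail top [ 442.3 -320.7] along -81.2 nominal -90 lat -0.1
head front [ 587.5 -284.4] along 68.5 nominal 72 lat 0.1
basetail [ 420.2 -324.7] along -103.5 nominal -99 lat 1.4
wall tail [ 432.  -321.4] along -91.3 nominal -97 lat 1.7
```

View pics/c4.png

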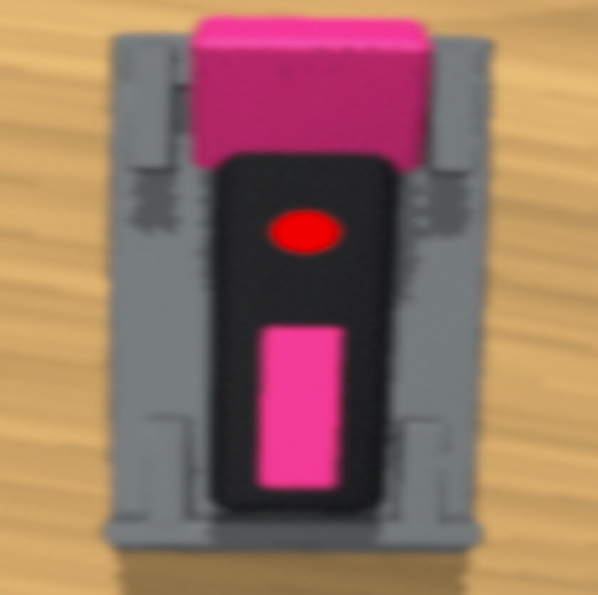

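{"op": "carry_out", "data": {
  "moves": [
    [[12, 1, 10], 0.4, 85],
    [[12, 1, 10], 0, 85],
    [[12, 1, 10], 0, 85],
    [[12, 1, 10], 0, 85],
    [[12, 1, 10], 0, 85],
    [[12, 0.6, 10], 0, 85],
    [[0, 0, 20], 0, 85],
    [[0, 0, 20], 0, 85],
    [[0, 0, 20], 0, 85],
    [[0, 0, 20], 0, 85],
    [[0, 0, 20], 0, 85],
    [[0, 0, 15], 0, 85],
    [[0, 0, 15], 0, 85],
    [[0, 0, 10], 0, 85],
    [[0, 0, 10], 0, 85],
    [[0, 0, 0], 0, 85],
    [[0, 0, 0], 0, 85]
  ]
}}

```text
clock: 9.5
eef_pos: [509.7, -304.7, 31.7]
ee_rot: [3.118, 0.381, 0.001]
force: [0.3, -0.7, -0.3]
gripper_width: 0.997
grip_force: 0.0
```

{"op": "carry_out", "data": {
  "moves": [
    [[0, 0, 0], 0, 50],
    [[0, 0, 0], 0, 45],
    [[0, 0, 0], 0, 40],
    [[0, 0, 0], 0, 35],
    [[0, 0, 0], 0, 30],
    [[0, 0, 0], 0, 20],
    [[0, 0, 0], 0, 20],
    [[0, 0, 0], 0, 20]
  ],
  "grip_force": 50
}}

```text
clock: 10.5
eef_pos: [509.6, -304.6, 31.6]
ee_rot: [3.118, 0.381, 0.0]
force: [-1.1, 1.2, 6.9]
gripper_width: 0.416
grip_force: 49.6
```

{"op": "carry_out", "data": {
  "moves": [
    [[0, 0, -1], 0, 20],
    [[0, 0, -3], 0, 20],
    [[0, 0, -5], 0, 20],
    [[0, 0, -8], 0, 20],
    [[0, 0, -13], 0, 20],
    [[0, 0, -16], 0, 20],
    [[0, 0, -16], 0, 20],
    [[0, 0, -16], 0, 20],
    [[0, 0, -16], 3, 20],
    [[0, 0, -16], 3, 20],
    [[0, 0, -16], 3, 20],
    [[0, 0, -16], 3, 20],
    [[0, 0, -10], 3, 20],
    [[0, 0, -6], 2.3, 20],
    [[0, 0, 0], 0, 20]
  ]
}}

```text
clock: 12.38
eef_pos: [509.7, -304.5, 190.2]
ee_rot: [3.14, -0.092, 0.001]
force: [-0.2, 0.9, -3.1]
gripper_width: 0.414
grip_force: 49.9
```

{"op": "carry_out", "data": {
  "moves": [
    [[0, -6, 0], 0, 20],
    [[0, -12, 0], 0, 20],
    [[-0.5, -20, 0], 0, 20],
    [[-0.5, -25, 0], 0, 20],
    [[-0.5, -25, 0], 0, 20],
    [[-0.5, -25, 0], 0, 20],
    [[-0.5, -25, 0], 0, 20],
    [[-0.5, -25, 0], 0, 20],
    [[-0.5, -25, 0], 0, 20],
    [[-0.5, -25, 0], 0, 20],
    [[-0.5, -25, 0], 0, 20],
    [[-0.5, -25, 0], 0, 20],
    [[-0.5, -25, 0], 0, 20],
    [[-0.5, -25, 0], 0, 20],
    [[-0.5, -20, 0], 0, 20],
    [[0, -15, 0], 0, 20],
    [[0, -7, 0], 0, 20],
    [[0, -3, 0], 0, 20],
    [[0, 0, 0], 0, 20]
  ]
}}

```text
clock: 14.75
eef_pos: [524.0, 52.9, 189.3]
ee_rot: [3.14, -0.093, 0.0]
force: [0.1, 0.2, -2.8]
gripper_width: 0.414
grip_force: 50.1
```

Run:
```python
from h import *
s,p=snap('w5'); print(s['gripper_width'],s['grip_force'])
for t in('scanner','window','pink_label','pink'):
    print(t,[(np.round(d['point']).tolist(),round(d['confidence'],2)) for d in robot.boxes_of(t,p)])
cv2.imwrite('pics/w5b.png',cv2.resize(p['color'],(800,600)))
```

```text
clock 14.75 tcp [524.   52.9 189.3] xyaw -3.38 z [ 0. -0. -1.]
0.4137892760049029 50.13222098350525
scanner [([383.0, -148.0, 38.0], 0.88), ([574.0, 49.0, 205.0], 0.62)]
window []
pink_label [([635.0, 46.0, 63.0], 0.7)]
pink []
```

View pics/w5b.png

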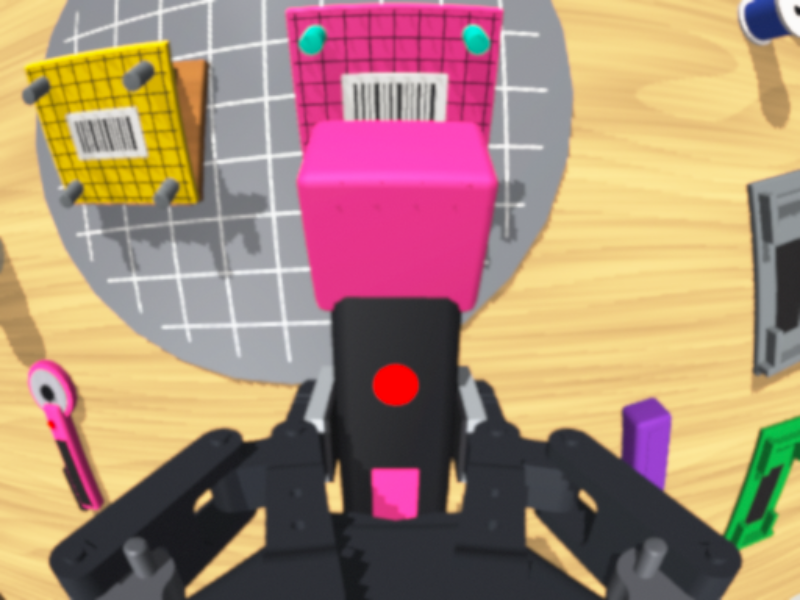

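The scanner is level and square with the pink template: head at (397,215) and label just beyond it at (395,100). Now I'll lower to the aiming height and hold.

{"op": "carry_out", "data": {
  "moves": [
    [[0, 0, 4], 0, 20],
    [[0, 0, 8], 0, 20],
    [[0, 0, 10], 0, 20],
    [[0, 0, 10], 0, 20],
    [[0.5, -0.5, 10], 0, 20],
    [[0, 0, 8], 0, 20],
    [[0, 0, 4.5], 0, 20],
    [[0, 0, 2], 0, 20],
    [[0, 0, 0], 0, 20],
    [[0, 0, 0], 0, 20],
    [[0, 0, 0], 0, 20],
    [[0, 0, 0], 0, 20]
  ]
}}

```text
clock: 16.5
eef_pos: [524.6, 53.8, 132.9]
ee_rot: [-3.14, 0.092, -0.0]
force: [0.0, 0.3, -2.7]
gripper_width: 0.415
grip_force: 50.1
```

Run:
```python
from h import *
s,p=snap('w6')
T=s['eef_pos'];x=np.array([np.cos(.059),-np.sin(.059)])
# head edges at pixels of w5b: back top edge row 306, front top edge row 181 (head top 54 above scanner underside)
for n,v,X in(('head back',306,18),('head front',178,72)):
    P=at(p,397*.64,v*.64,T[2]-21.6+54)[:2];print(n,'scanner origin along from TCP',((P-T[:2])@x-X).round(1),'lat',((P-T[:2])@[-x[1],x[0]]).round(1))
sc=robot.get_image('scene');cv2.imwrite('pics/s6.png',cv2.resize(sc['color'][180:320,150:360],None,fx=3.8,fy=3.8,interpolation=cv2.INTER_CUBIC))
for t in('window','pink_label','pink'):
    print(t,[(np.round(d['point']).tolist(),round(d['confidence'],2)) for d in robot.boxes_of(t,sc)])
```

```text
clock 16.5 tcp [524.6  53.8 132.9] xyaw -3.35 z [ 0.  0. -1.]
head back scanner origin along from TCP 27.6 lat 0.0
head front scanner origin along from TCP 1.1 lat 0.0
window []
pink_label [([708.0, 144.0, 5.0], 0.63), ([632.0, 42.0, 61.0], 0.57)]
pink [([661.0, 63.0, 46.0], 0.92)]
```

View pics/s6.png

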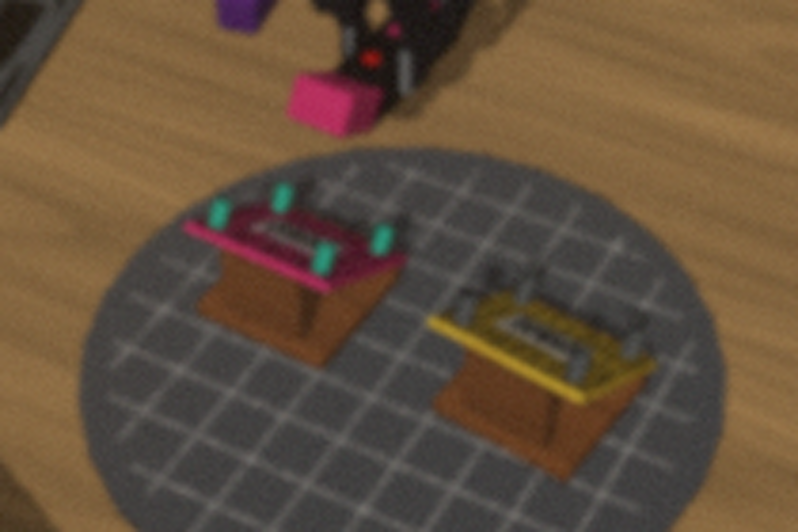

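The head is a box tilted 30°, and its top-front edge gives the scanner origin 15.7 mm ahead of the TCP, against the 15.4 I used. The scene crop shows the head at (335,105) facing the pink label at (295,240), well clear of the knobs. I'll keep holding.

{"op": "carry_out", "data": {
  "moves": [
    [[0, 0, 0], 0, 20],
    [[0, 0, 0], 0, 20],
    [[0, 0, 0], 0, 20],
    [[0, 0, 0], 0, 20],
    [[0, 0, 0], 0, 20],
    [[0, 0, 0], 0, 20],
    [[0, 0, 0], 0, 20],
    [[0, 0, 0], 0, 20],
    [[0, 0, 0], 0, 20],
    [[0, 0, 0], 0, 20],
    [[0, 0, 0], 0, 20],
    [[0, 0, 0], 0, 20],
    [[0, 0, 0], 0, 20],
    [[0, 0, 0], 0, 20],
    [[0, 0, 0], 0, 20],
    [[0, 0, 0], 0, 20],
    [[0, 0, 0], 0, 20],
    [[0, 0, 0], 0, 20],
    [[0, 0, 0], 0, 20],
    [[0, 0, 0], 0, 20]
  ]
}}

```text
clock: 19.25
eef_pos: [524.5, 53.7, 132.8]
ee_rot: [3.14, -0.092, 0.0]
force: [-1.0, -0.6, -2.4]
gripper_width: 0.415
grip_force: 50.1
```

{"op": "carry_out", "data": {
  "moves": [
    [[0, 0, -4], 0, 20],
    [[0, 0, -8], 0, 20],
    [[0, 0, -12], 0, 20],
    [[0, 0, -12], 0, 20],
    [[0, 0, -12], 0, 20],
    [[0, 0, -6], 0, 20],
    [[0, 0, -3], 0, 20],
    [[0, 0, 0], 0, 20]
  ]
}}

```text
clock: 20.25
eef_pos: [524.5, 53.8, 189.8]
ee_rot: [3.14, -0.092, -0.0]
force: [0.3, 0.2, -2.8]
gripper_width: 0.414
grip_force: 50.1
```

{"op": "carry_out", "data": {
  "moves": [
    [[0, 6, 0], 0, 20],
    [[0, 12, 0], 0, 20],
    [[0.5, 20, 0], 0, 20],
    [[0.5, 25, 0], 0, 20],
    [[0.5, 25, 0], 0, 20],
    [[0.5, 25, 0], 0, 20],
    [[0.5, 25, 0], 0, 20],
    [[0.5, 25, 0], 0, 20],
    [[0.5, 25, 0], 0, 20],
    [[0.5, 25, 0], 0, 20],
    [[0.5, 25, 0], 0, 20],
    [[0.5, 25, 0], 0, 20],
    [[0.5, 25, 0], 0, 20],
    [[0.5, 25, 0], 0, 20],
    [[0.5, 20, 0], 0, 20],
    [[0, 15, 0], 0, 20],
    [[0, 7, 0], 0, 20],
    [[0, 3, 0], 0, 20],
    [[0, 0, 0], 0, 20]
  ]
}}

```text
clock: 22.62
eef_pos: [510.1, -303.7, 189.8]
ee_rot: [-3.14, 0.091, 0.0]
force: [-0.5, 0.1, -2.5]
gripper_width: 0.412
grip_force: 50.1
```

{"op": "carry_out", "data": {
  "moves": [
    [[0, 0, 3], -3, 20],
    [[0, 0, 8], -3, 20],
    [[0, 0, 12], -3, 20],
    [[0, 0, 15], -3, 20],
    [[0, 0, 15], -3, 20],
    [[0, 0, 12], -2.3, 20],
    [[0, 0, 8], 0, 20],
    [[0, 0, 4], 0, 20],
    [[0, 0, 0], 0, 20],
    [[0, 0, 0], 0, 20]
  ]
}}

```text
clock: 23.88
eef_pos: [510.2, -304.1, 113.2]
ee_rot: [3.118, 0.381, 0.001]
force: [-0.2, -0.0, -2.6]
gripper_width: 0.412
grip_force: 50.2
```

{"op": "carry_out", "data": {
  "moves": [
    [[-0.6, 0.3, 4], 0, 20],
    [[0, 0, 8], 0, 20],
    [[0, 0, 10], 0, 20],
    [[0, 0, 10], 0, 20],
    [[0, 0, 8], 0, 20],
    [[0, 0, 6], 0, 20],
    [[0, 0, 6], 0, 20],
    [[0, 0, 5], 0, 20],
    [[0, 0, 5], 0, 20],
    [[0, 0, 4], 0, 20],
    [[0, 0, 4], 0, 20],
    [[0, 0, 3], 0, 20],
    [[0, 0, 3], 0, 20],
    [[0, 0, 2], 0, 20],
    [[0, 0, 1], 0, 20],
    [[0, 0, 1], 0, 20],
    [[0, 0, 0.7], 0, 20],
    [[0, 0, 0], 0, 20],
    [[0, 0, 0], 0, 20]
  ]
}}

```text
clock: 26.25
eef_pos: [509.6, -304.5, 32.2]
ee_rot: [3.118, 0.381, 0.0]
force: [0.1, 0.3, -2.2]
gripper_width: 0.417
grip_force: 50.2
```

{"op": "carry_out", "data": {
  "moves": [
    [[0, 0, 0.4], 0, 20],
    [[0, 0, 0.3], 0, 20],
    [[0, 0, 0], 0, 20]
  ]
}}

```text
clock: 26.62
eef_pos: [509.5, -304.5, 31.6]
ee_rot: [-3.118, -0.381, -0.0]
force: [-1.9, 1.9, 4.8]
gripper_width: 0.414
grip_force: 50.9
```

It is seated: the force has reversed to +4.8 N. I'll release and retreat upward.

{"op": "carry_out", "data": {
  "moves": [
    [[0, 0, 0], 0, 38],
    [[0, 0, 0], 0, 42],
    [[0, 0, 0], 0, 50],
    [[0, 0, 0], 0, 65],
    [[0, 0, 0], 0, 80],
    [[0, 0, 0], 0, 85],
    [[0, 0, 0], 0, 85],
    [[0, 0, -4], 0, 85],
    [[0, 0, -10], 0, 85],
    [[0, 0, -20], 0, 85],
    [[0, 0, -25], 0, 85],
    [[0, 0, -25], 0, 85],
    [[-6, 0, -25], 0, 85],
    [[-12, -1, -20], 0, 85],
    [[-12, -1, -20], 0, 85],
    [[-12, -1, -20], 0, 85],
    [[-12, -1, -20], 0, 85],
    [[-12, -1, -20], 0, 85],
    [[-6, -1, 0], 0, 85],
    [[0, 0, 0], 0, 85]
  ],
  "grip_force": 20
}}

```text
clock: 29.12
eef_pos: [438.0, -315.8, 240.6]
ee_rot: [-3.118, -0.381, -0.001]
force: [0.8, 0.1, -0.3]
gripper_width: 0.994
grip_force: 0.0
```

Run:
```python
from h import *
s,p=snap('w7');print(s['gripper_width'])
b=cv2.imread('pics/w4.png')
cv2.imwrite('pics/w7c.png',np.hstack([cv2.resize(i[20:215,160:350],None,fx=2.1,fy=2.9,interpolation=cv2.INTER_CUBIC) for i in(b,p['color'])]))
```

```text
clock 29.125 tcp [ 438.  -315.8  240.6] xyaw 13.93 z [ 0.001  0.    -1.   ]
0.9940895053129775
```

View pics/w7c.png

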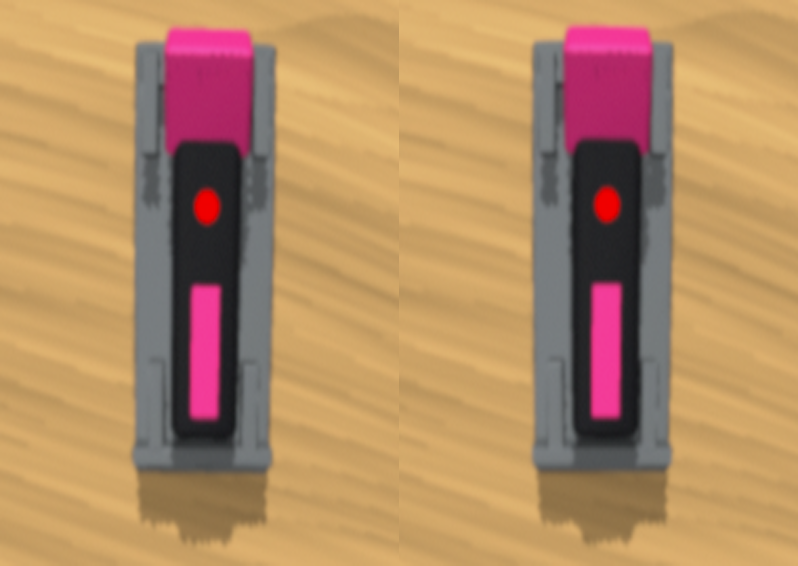

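Before (left, head at 208,90) and after (right, head at 608,90) match: the scanner is seated as it lay. Handing in.

```bash
python3 -c "
from station import robot
print(robot.job_done())"
```

```text
the job is handed in; nothing more can be done
None
```

I held the scanner on the pink label for over 2.5 s from about 8 cm, put it back seated in its cradle and released it, then handed the job in at about 29 s; no verdict was returned.

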